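# Unload and test the wound coils

## Robot

A 7-joint arm with a two-finger parallel gripper is mounted at the origin on the work surface. World frame = base frame: x ahead of the robot, y to its left, z up, the work surface at z = 0. Lengths are in m, angles in rad, forces in N, time in s.
With the tool pointing down it reaches from about 0.425 to 0.925 m from the base axis. Payload 6.8 kg.
Tool frame: the origin (TCP) lies midway between the tips of the shut fingers; the grasp point (between the pads) lies 19 mm behind it; x points along the fingers, y is the direction in which the jaws open and shut, and the axes are right-handed (so a half turn about x gives the same grasp; the last joint's range is limited). The gripper opens to 85 mm and grips with 20 to 120 N. Pads are 22 mm wide; open, the fingers measure 114 mm over their backs; the gripper's body (76 mm by 85 mm) begins 54 mm behind the grasp point. The pads swing forward as they close: fully open they stand 13 mm farther back than shut.
Start: joints at [-1.234, 0.477, 0.022, 1.555, -0.011, 1.109, -0.083], TCP at [0.29, 0.609, 0.231] pointing down, gripper open.
Joint ranges: [-2.96, 2.96], [-0.34, 2.1], [-1.41, 1.46], [0.24, 2.44], [-1.37, 4.51], [0.17, 1.92], [-2.96, 2.96]. Speed limits (rad/s): [2.39, 2.39, 3.14, 3.14, 3.14, 3.14, 3.14].

## Interface

Orientations are given as a rotation vector (axis times angle).
In Python, from bench import r, viewer, nets gives the robot as it stands.
- The arm moves only by the shell command python3 -m pendant 'ROWS' [FORCE]. ROWS is JSON, one flat list of numbers, 5 for each row, row after row: the finger opening in mm, from 0 to 85.4, then the shift along the tool's x, y, z in mm, then the turn about the tool's x in rad. A call has 1 to 20 rows; each row shifts and turns the commanded pose from where the row before left it, along the tool's axes as they then stand; what a row does not reach is not made up. A row lasts 1/8 s, in which the tool goes at most 62.5 mm and 10.7 degrees, less where a joint would pass 70% of its speed; a pose out of reach is approached as far as the arm can. A call with a gripper value outside its range is refused whole. The fingers move at their own pace and stop on an object; FORCE is the grip in N (left out, the last holds). Time passes only in rows, so rows that do not move let the fingers close. It gives the time, the measured TCP pose, the force and the opening at its end, in the units of the state.
- r.get_obs(): the state, without advancing time (a new reading comes with each control period).
- viewer.grab_frame(name): name is "side" or "top"; returns (picture, depth): 420x560x3 uint8, red, green, blue; 420x560 float32, m along the optical axis (not along the pixel's ray), 0 where there is no reading.
- viewer.calibration(name): a dict with "mtx" (3x3 intrinsics, pixels), "distortion" ([k1, k2, p1, p2, k3] as OpenCV has them; the pictures are not rectified), "world_to_cam" (4x4, takes a point from world to camera coordinates). Camera axes: x right, y up, looking along -z (the intrinsics and any distortion apply to the point x, -y, -z); pixel columns grow to the right and rows downward; lengths in m; the calibration is good to about 2 mm. A picture is of the moment at which its call begins. calibration takes no time and is no camera call.
- r.hand_in(): hands the job in, once; it reports no verdict.
Trained networks look in the newest picture that a camera, given by its name, has taken for a name from the list of things; names that differ only in an ending like _2 or _b are one class to them, and where a whole thing is asked for, a point or a joint stands for the part that bears it (a point fixed in the world has none). Each returns a list of dicts, best first, with "score" (0 to 1); they miss things now and then, are a little off and sometimes report something else, mostly with a low value. They report only what shows in the picture. A call takes as long as a camera call. They do not tell look-alikes from the thing itself.
- nets.look_for(name, camera): "location" ([x, y, z] in m, in world coordinates, good to about 4 mm: the middle of the surface that is visible of it).
- nets.silhouettes(name, camera): "mask" (420x560 bool, what is visible of it).
The state is a dict: "clock": time; "joints": joint angles; "qvel": joint speeds; "tau": joint torques, N m; "tcp_pos": TCP position; "orientation": TCP orientation; "contact_force": force on the tool from outside, world axes, zero at the start; "moment": the same for the moment, N m; "grip_width": finger opening in m.
Only numpy, scipy, OpenCV 4.12 (cv2) and the standard library are available. Lean on these libraries where they do the work, as an engineer would, in place of code of your own. Each camera call takes 0.05 s, during which the arm holds its last target. There are 200 camera calls.

## Task

Take the wound coils off the winder's spindles and test them one at a time in the order red, yellow, blue, white (skip colours that are not there): stand the coil upright wholly on the tester's copper pad, let go of it, press the green button fully down for a moment and release it, and then stand the coil upright and flat in the grey tray. When every coil is in the tray, press the black button fully down for a moment and release it to close the batch. Leave the tools and other things on the bench where they are.

Things in the scene. Friction and masses are not known exactly. Their poses are not given: they have to be found in the camera images.
- red_coil (a point): the red coil (may be absent), 190 to 325 g: copper wire on a red bobbin, a round body 72 mm across, 35 mm high, with a red tubular hub 32 mm across standing up through it to 70 mm above the underside; 20 mm bore right through. This point: on the axis, 35 mm above the underside, level with the top flange; the bare hub to grip is 0 to 35 mm above it. z up along the axis.
- red: the red coil again, the same part; its origin is on the axis at the centre of the underside
- yellow_coil (a point): the yellow coil (may be absent), 190 to 325 g: copper wire on a yellow bobbin, a round body 72 mm across, 35 mm high, with a yellow tubular hub 32 mm across standing up through it to 70 mm above the underside; 20 mm bore right through. This point: on the axis, 35 mm above the underside, level with the top flange; the bare hub to grip is 0 to 35 mm above it. z up along the axis.
- yellow: the yellow coil again, the same part; its origin is on the axis at the centre of the underside
- blue_coil (a point): the blue coil (may be absent), 190 to 325 g: copper wire on a blue bobbin, a round body 72 mm across, 35 mm high, with a blue tubular hub 32 mm across standing up through it to 70 mm above the underside; 20 mm bore right through. This point: on the axis, 35 mm above the underside, level with the top flange; the bare hub to grip is 0 to 35 mm above it. z up along the axis.
- blue: the blue coil again, the same part; its origin is on the axis at the centre of the underside
- white_coil (a point): the white coil (may be absent), 190 to 325 g: copper wire on a white bobbin, a round body 72 mm across, 35 mm high, with a white tubular hub 32 mm across standing up through it to 70 mm above the underside; 20 mm bore right through. This point: on the axis, 35 mm above the underside, level with the top flange; the bare hub to grip is 0 to 35 mm above it. z up along the axis.
- white: the white coil again, the same part; its origin is on the axis at the centre of the underside
- winder: coil winder, fixed: deck 210 x 210 mm, top 30 mm above the bench; yellow housing behind it (+x) 70 mm high. Four upright steel spindles 14 mm thick at x, y = +-55 mm from the origin (deck centre, bench level), tips 75 mm above the deck. Coils stand flat on the deck over them, hubs 5 mm below the tips; draw them straight up 75 mm to come off. Which is where varies.
- tester: coil tester, fixed to the bench: grey base 300 (x) x 180 (y) x 20 mm, origin at the centre of its underside; the copper pad is towards its -x end, and the blue console 100 x 180 mm, top 62 mm above the bench, with the two push buttons at its +x end
- pad (a point): centre of the top face of the tester's flat round copper pad, 104 mm across, 24 mm above the bench
- test_button_top (a point): centre of the top of the tester's green push button, 34 mm across, 85 mm above the bench when up; it is pressed straight down; springs back by itself
- test_button (a joint): travel of the green button in m: 0 up, 0.007 fully down (takes about 5 N at the bottom)
- end_button_top (a point): centre of the top of the tester's black push button, 34 mm across, beside the green one (90 mm from it), same height and travel, pressed straight down; springs back by itself
- end_button (a joint): travel of the black button in m: 0 up, 0.007 fully down (takes about 5 N at the bottom)
- tray_floor (a point): centre of the inner floor of the grey tray, fixed to the bench: 230 x 230 mm inside (x, y), floor 5 mm above the bench, rim 35 mm above the bench; x and y along its sides. It and the winder may change sides.
- screwdriver: orange-handled screwdriver, lying or standing on the bench; not part of the job, leave it alone; origin at its underside
- tape_measure: yellow tape measure, 65 x 65 x 35 mm, lying or standing on the bench; not part of the job, leave it alone; origin at its underside
- empty_core: empty cardboard core, ring 70 mm across, 30 mm high, lying or standing on the bench; not part of the job, leave it alone; origin at its underside
- mug: blue mug, 90 mm high, lying or standing on the bench; not part of the job, leave it alone; origin at its underside
- grease_can: red grease can, 110 mm high, lying or standing on the bench; not part of the job, leave it alone; origin at its underside
- wrench: steel wrench, 150 mm long, lying or standing on the bench; not part of the job, leave it alone; origin at its underside
- brush: cleaning brush, 160 mm long, lying or standing on the bench; not part of the job, leave it alone; origin at its underside
Mind the look-alikes: they are no part of the job. What is shaped like the yellow but turquoise is not meant.

How it is judged:
On the way, in this order (a step that is already met when the one before it is completed fails the run):
1. the red coil stands on the copper pad, let go, while the green button is held fully down (horizontal distance between red_coil and pad below 0.018 m and z of red_coil in the frame of pad between 0.033 and 0.037 m and angle between red_coil's own z axis and vertical below 0.12 rad and z of red_coil in the frame of test_button_top above -0.0205 m and contact force between the fingers and red below 0.5 N), for 0.1 s.
2. the green button is up again with the red coil still standing on the pad (horizontal distance between red_coil and pad below 0.018 m and z of red_coil in the frame of pad between 0.033 and 0.037 m and angle between red_coil's own z axis and vertical below 0.12 rad and z of red_coil in the frame of test_button_top below -0.024 m), for 0.1 s.
3. the yellow coil stands on the copper pad, let go, while the green button is held fully down (horizontal distance between yellow_coil and pad below 0.018 m and z of yellow_coil in the frame of pad between 0.033 and 0.037 m and angle between yellow_coil's own z axis and vertical below 0.12 rad and z of yellow_coil in the frame of test_button_top above -0.0205 m and contact force between the fingers and yellow below 0.5 N), for 0.1 s.
4. the green button is up again with the yellow coil still standing on the pad (horizontal distance between yellow_coil and pad below 0.018 m and z of yellow_coil in the frame of pad between 0.033 and 0.037 m and angle between yellow_coil's own z axis and vertical below 0.12 rad and z of yellow_coil in the frame of test_button_top below -0.024 m), for 0.1 s.
5. the blue coil stands on the copper pad, let go, while the green button is held fully down (horizontal distance between blue_coil and pad below 0.018 m and z of blue_coil in the frame of pad between 0.033 and 0.037 m and angle between blue_coil's own z axis and vertical below 0.12 rad and z of blue_coil in the frame of test_button_top above -0.0205 m and contact force between the fingers and blue below 0.5 N), for 0.1 s.
6. the green button is up again with the blue coil still standing on the pad (horizontal distance between blue_coil and pad below 0.018 m and z of blue_coil in the frame of pad between 0.033 and 0.037 m and angle between blue_coil's own z axis and vertical below 0.12 rad and z of blue_coil in the frame of test_button_top below -0.024 m), for 0.1 s.
7. the white coil stands on the copper pad, let go, while the green button is held fully down (horizontal distance between white_coil and pad below 0.018 m and z of white_coil in the frame of pad between 0.033 and 0.037 m and angle between white_coil's own z axis and vertical below 0.12 rad and z of white_coil in the frame of test_button_top above -0.0205 m and contact force between the fingers and white below 0.5 N), for 0.1 s.
8. the green button is up again with the white coil still standing on the pad (horizontal distance between white_coil and pad below 0.018 m and z of white_coil in the frame of pad between 0.033 and 0.037 m and angle between white_coil's own z axis and vertical below 0.12 rad and z of white_coil in the frame of test_button_top below -0.024 m), for 0.1 s.
9. with every coil in the tray, the black button is pressed fully down (x of red_coil in the frame of tray_floor between -0.085 and 0.085 m and y of red_coil in the frame of tray_floor between -0.085 and 0.085 m and z of red_coil in the frame of tray_floor between 0.029 and 0.041 m and angle between each of red_coil, yellow_coil, blue_coil, white_coil's own z axis and vertical below 0.12 rad and x of yellow_coil in the frame of tray_floor between -0.085 and 0.085 m and y of yellow_coil in the frame of tray_floor between -0.085 and 0.085 m and z of yellow_coil in the frame of tray_floor between 0.029 and 0.041 m and x of blue_coil in the frame of tray_floor between -0.085 and 0.085 m and y of blue_coil in the frame of tray_floor between -0.085 and 0.085 m and z of blue_coil in the frame of tray_floor between 0.029 and 0.041 m and x of white_coil in the frame of tray_floor between -0.085 and 0.085 m and y of white_coil in the frame of tray_floor between -0.085 and 0.085 m and z of white_coil in the frame of tray_floor between 0.029 and 0.041 m and value of joint end_button above 0.0055 m), for 0.1 s.
At the end, for the whole second after the job is handed in: Every coil present stands flat (within 7 degrees) on the tray's floor, at rest, its axis within 85 mm of the tray's centre along each side; both buttons are up (within 1.5 mm) (x of red_coil in the frame of tray_floor between -0.085 and 0.085 m and y of red_coil in the frame of tray_floor between -0.085 and 0.085 m and z of red_coil in the frame of tray_floor between 0.029 and 0.041 m and angle between each of red_coil, yellow_coil, blue_coil, white_coil's own z axis and vertical below 0.12 rad and linear speed of each of red, yellow, blue, white below 0.02 m/s and x of yellow_coil in the frame of tray_floor between -0.085 and 0.085 m and y of yellow_coil in the frame of tray_floor between -0.085 and 0.085 m and z of yellow_coil in the frame of tray_floor between 0.029 and 0.041 m and x of blue_coil in the frame of tray_floor between -0.085 and 0.085 m and y of blue_coil in the frame of tray_floor between -0.085 and 0.085 m and z of blue_coil in the frame of tray_floor between 0.029 and 0.041 m and x of white_coil in the frame of tray_floor between -0.085 and 0.085 m and y of white_coil in the frame of tray_floor between -0.085 and 0.085 m and z of white_coil in the frame of tray_floor between 0.029 and 0.041 m and value of joint each of test_button, end_button below 0.0015 m); the robot touches nothing.
It fails at once if a tool or other bystander is moved by more than 30 mm (distance of any of screwdriver, tape_measure, empty_core, mug, grease_can, wrench, brush from where it was at the start of the episode above 0.03 m).
Of red, yellow, blue, white only 2 to 3 are there at a start; the rules pass over those that are not, and their reading is None.
At some moment in a run one of red, yellow, blue, white may be knocked a few centimetres aside while the robot is not near it.
Once in a run the grip may slacken for a moment while it holds something.
It also fails if it takes over 210 s, if anything falls off the work surface, if the arm or the gripper's body presses on something with over 40 N, if the wrist force passes 120 N, or if a joint passes its speed limit or range.

## Working session

There is one attempt and no reset: what is moved stays moved. The work goes in short steps, Python scripts to look and compute and a shell command to move; the robot and the scene stay as the last step left them, time stands still between calls to the robot, and variables do not carry over. Pictures are saved under pics/ and viewed, about 12 in all and at most 16, crops included, and the job is handed in when it is done.

```bash
ls; mkdir -p pics; cat > h.py <<'E'
import numpy as np, cv2
from scipy.spatial.transform import Rotation as R
from bench import r, viewer, nets
def cloud(name):
    im,d=viewer.grab_frame(name); c=viewer.calibration(name)
    K=np.array(c["mtx"]);D=np.array(c["distortion"]);T=np.linalg.inv(np.array(c["world_to_cam"]))
    v,u=np.mgrid[:420,:560]
    p=cv2.undistortPoints(np.stack([u,v],-1).reshape(-1,1,2).astype(float),K,D).reshape(420,560,2)
    P=np.stack([p[...,0]*d,-p[...,1]*d,-d],-1)
    W=P@T[:3,:3].T+T[:3,3]; W[d==0]=np.nan
    return im,d,W
def save(im,fn,crop=None,s=1):
    if crop: im=im[crop[1]:crop[3],crop[0]:crop[2]]
    cv2.imwrite('pics/'+fn,cv2.resize(im[...,::-1],None,fx=s,fy=s,interpolation=cv2.INTER_CUBIC))
E
python3 - <<'E'
from h import *
a,_,W=cloud("top"); b,_,_=cloud("side")
save(a,'top0.png',s=1.4); save(b,'side0.png',s=1.4)
o=r.get_obs(); print({k:np.round(v,4) for k,v in o.items()})
print(R.from_rotvec(o['orientation']).as_matrix().round(3))
for cam in("top","side"):
  for n in ['red','yellow','blue','white','pad','test_button_top','end_button_top','tray_floor','winder','tester']:
    try: print(cam,n,[(np.round(q['location'],3).tolist(),round(q['score'],2)) for q in nets.look_for(n,cam)][:4])
    except Exception as e: print(cam,n,e)
E
```

```text
pics
{'clock': np.float64(0.1), 'joints': array([-1.2341,  0.4777,  0.0224,  1.5563, -0.0115,  1.1093, -0.0831]), 'qvel': array([-0.0003, -0.0013, -0.0009, -0.0024, -0.0004,  0.0007,  0.0002]), 'tau': array([ 4.10000e-03, -5.97764e+01,  1.61350e+00, -2.81951e+01,
        1.28000e-02,  5.00000e-03, -0.00000e+00]), 'tcp_pos': array([0.2902, 0.6088, 0.2304]), 'orientation': array([ 0.3475,  1.5427, -0.3501]), 'contact_force': array([-0.5627,  0.0738,  0.5203]), 'moment': array([ 0.0437, -0.0332,  0.0138]), 'grip_width': np.float64(0.0855)}
[[-0.001  0.43   0.903]
 [-0.002  0.903 -0.43 ]
 [-1.    -0.002  0.   ]]
top red []
top yellow [([0.338, -0.496, 0.035], 0.81), ([0.508, -0.372, 0.065], 0.58)]
top blue [([0.535, -0.264, 0.065], 0.58)]
top white [([0.634, -0.03, 0.086], 0.49)]
top pad [([0.544, 0.004, 0.022], 0.8)]
top test_button_top [([0.625, 0.058, 0.086], 0.5)]
top end_button_top [([0.782, 0.214, 0.046], 0.69), ([0.633, -0.029, 0.084], 0.44)]
top tray_floor [([0.454, 0.301, 0.008], 0.76), ([0.708, 0.368, 0.007], 0.34)]
top winder [([0.485, -0.314, 0.03], 0.78), ([0.76, -0.198, 0.111], 0.18)]
top tester [([0.547, 0.01, 0.024], 0.97)]
side red [([0.712, 0.376, 0.011], 0.57)]
side yellow [([0.508, -0.366, 0.067], 0.82), ([0.773, 0.225, 0.054], 0.23)]
side blue [([0.538, -0.253, 0.06], 0.95)]
side white [([0.775, 0.225, 0.056], 0.48), ([0.521, 0.341, 0.007], 0.47)]
side pad [([0.6, 0.022, 0.035], 0.68)]
side test_button_top [([0.626, 0.066, 0.082], 0.49)]
side end_button_top []
side tray_floor [([0.52, 0.338, 0.005], 0.85), ([0.773, 0.226, 0.054], 0.74)]
side winder [([0.51, -0.365, 0.062], 0.48), ([0.631, -0.027, 0.086], 0.27)]
side tester [([0.602, 0.029, 0.036], 0.89)]
```

View pics/top0.png

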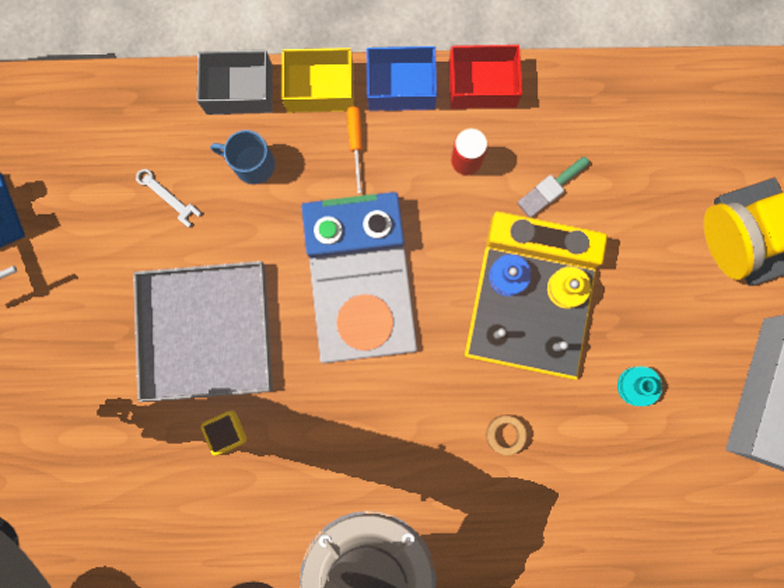

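View pics/side0.png

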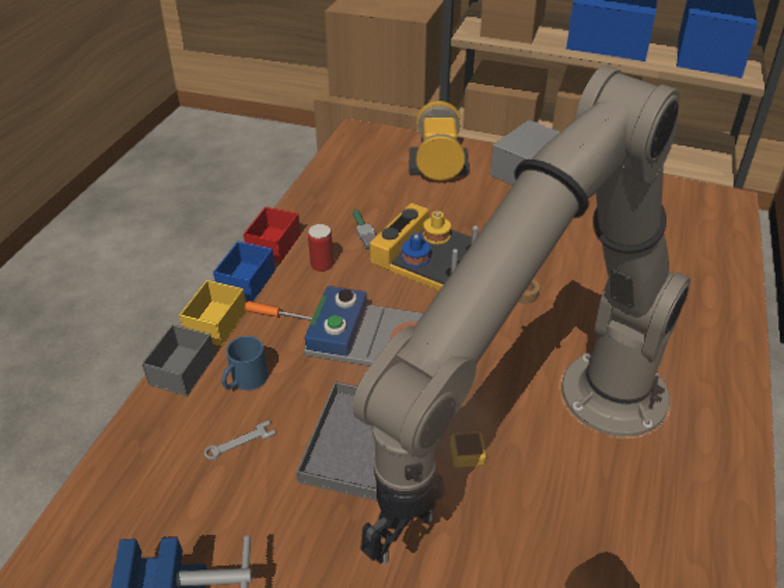

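Only yellow and blue coils are present. In `top0.png` yellow is at (570,287) and blue at (511,272), both on the winder. The look-alikes are the turquoise bobbin (640,386), yellow tape measure (222,432), cardboard core (507,434), mug (248,157), red can (470,150), and the bins (318,78), (402,76) and (486,75). Next I'll measure precisely.

```bash
cat >> h.py <<'E'
def circ(W,m):
    P=W[m]; P=P[~np.isnan(P).any(1)]
    (cx,cy),rad=cv2.minEnclosingCircle(P[:,:2].astype(np.float32)); return np.round([cx,cy,np.median(P[:,2]),rad,len(P)],4), np.median(P,0).round(4)
def hub(W,im,col,zlo,zhi,box):
    hsv=cv2.cvtColor(im,cv2.COLOR_RGB2HSV); h,s,v=hsv[...,0],hsv[...,1],hsv[...,2]
    c={'yellow':(h>18)&(h<35)&(s>130),'blue':(h>100)&(h<130)&(s>110)}[col]
    with np.errstate(invalid='ignore'):
        m=c&(W[...,2]>zlo)&(W[...,2]<zhi)&(W[...,0]>box[0])&(W[...,0]<box[1])&(W[...,1]>box[2])&(W[...,1]<box[3])
    return m
def rect(W,m):
    P=W[m][:,:2].astype(np.float32); return cv2.minAreaRect(P)
E
python3 - <<'E'
from h import *
im,d,W=cloud("top")
save(im,'crop0.png',(310,140,450,290),5)
Z=W[...,2];X=W[...,0];Y=W[...,1]
np.seterr(invalid='ignore')
for n,box in(('yellow',(.44,.58,-.45,-.31)),('blue',(.46,.62,-.32,-.2))):
  for lo,hi in((.09,.108),(.055,.072)): print(n,lo,circ(W,hub(W,im,n,lo,hi,box)))
# spindle tips
near=(X>.3)&(X<.6)&(Y>-.5)&(Y<-.15)
n,l,st,ce=cv2.connectedComponentsWithStats((near&(Z>.085)).astype(np.uint8))
for i in range(1,n):
  if st[i,4]>5: print('tall',st[i,4],np.median(W[l==i],0).round(4))
print('deck',rect(W,near&(Z>.022)))
hsv=cv2.cvtColor(im,cv2.COLOR_RGB2HSV);h,s,v=[hsv[...,i] for i in range(3)]
t=(Y<.15)&(Y>-.15)&(X>.35)&(X<.8)
pad=t&(h<18)&(s>90)&(Z>.017)&(Z<.032); print('pad',circ(W,cv2.erode(pad.astype(np.uint8),np.ones((3,3)))>0))
print('tester',rect(W,t&(Z>.014)&(Z<.07)))
n,l,st,ce=cv2.connectedComponentsWithStats((t&(Z>.078)&(Z<.1)).astype(np.uint8))
for i in range(1,n):
  if st[i,4]>5: print('btn',st[i,4],ce[i].round(1),circ(W,l==i),im[l==i].mean(0).round())
tr=(Y<.47)&(Y>.14)&(X>.3)&(X<.7)
print('tray',rect(W,tr&(Z>.028)&(Z<.042)), np.nanmedian(W[tr&(Z<.015)&(s<60)],0))
E
```

```text
yellow 0.09 (array([ 5.158e-01, -3.751e-01,  9.910e-02,  1.650e-02,  9.200e+01]), array([ 0.5161, -0.374 ,  0.0991]))
yellow 0.055 (array([ 5.458e-01, -3.819e-01,  6.550e-02,  6.670e-02,  6.960e+02]), array([ 0.5341, -0.3782,  0.0655]))
blue 0.09 (array([ 5.406e-01, -2.671e-01,  9.880e-02,  1.560e-02,  8.700e+01]), array([ 0.5403, -0.2663,  0.0988]))
blue 0.055 (array([ 5.410e-01, -2.674e-01,  6.430e-02,  3.620e-02,  4.100e+02]), array([ 0.5355, -0.2619,  0.0643]))
tall 124 [ 0.5402 -0.2668  0.0989]
tall 137 [ 0.5149 -0.3737  0.099 ]
tall 31 [ 0.4323 -0.2415  0.1022]
tall 30 [ 0.4104 -0.3494  0.1006]
deck ((0.47321945428848267, -0.370566725730896), (0.3263302147388458, 0.27817395329475403), 77.05793762207031)
pad (array([ 4.639e-01, -2.000e-03,  2.350e-02,  4.840e-02,  9.330e+02]), array([ 0.4655, -0.002 ,  0.0235]))
tester ((0.597503662109375, 0.010994717478752136), (0.4011342525482178, 0.18081973493099213), 6.148667812347412)
btn 141 [269.4 159.2] (array([ 6.374e-01, -3.310e-02,  8.400e-02,  1.960e-02,  1.410e+02]), array([ 0.6363, -0.0298,  0.084 ])) [90. 82. 81.]
btn 142 [233.8 163.7] (array([6.276e-01, 6.030e-02, 8.400e-02, 1.940e-02, 1.420e+02]), array([0.6265, 0.0589, 0.084 ])) [ 98. 210. 121.]
tray ((0.4352145791053772, 0.29790401458740234), (0.2760389447212219, 0.2442384511232376), 3.393291711807251) [0.45416115 0.30498105 0.00533504]
```

View pics/crop0.png

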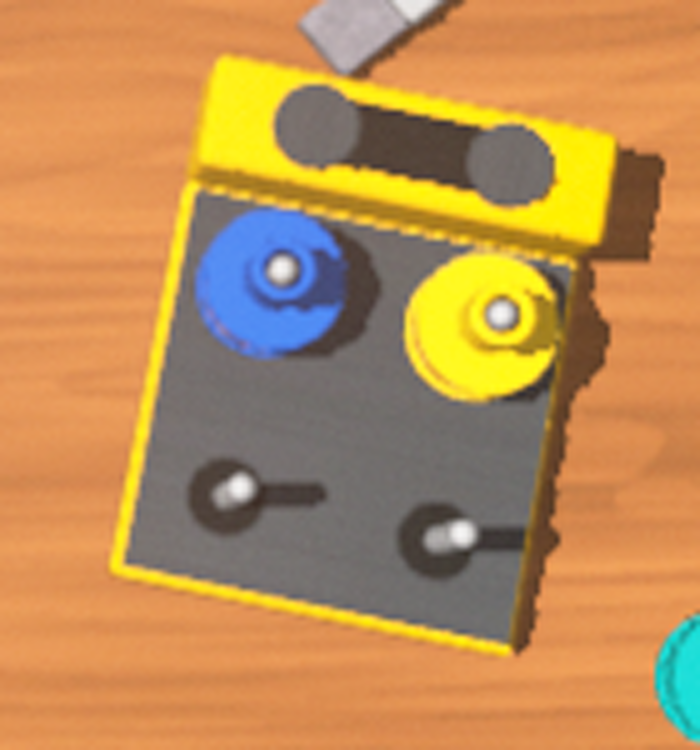

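```bash
python3 -m pendant '[60,-10,0,0,-0.11, 60,-10,0,0,-0.11, 60,0,-32,34,0, 60,0,-32,34,0, 60,0,-32,34,0, 60,0,-32,34,0, 60,0,-32,34,0, 60,0,-32,34,0, 60,0,-32,34,0, 60,0,-32,34,0]' 60
```

```text
clock: 2.4
tcp_pos: [0.4993, 0.2979, 0.2516]
orientation: [0.177, 1.563, -0.176]
contact_force: [1.2, 0.1, 0.2]
grip_width: 0.0598
```

```bash
python3 -m pendant '[60,0,-43,11,0, 60,0,-43,11,0, 60,0,-43,11,0, 60,0,-43,11,0, 60,0,-43,11,0, 60,0,-43,11,0, 60,0,-43,11,0, 60,0,-43,11,0, 60,0,-43,11,0, 60,0,-43,11,0, 60,0,-43,11,0, 60,0,-43,11,0, 60,0,-43,11,0, 60,0,-43,11,0, 60,0,-43,11,0, 60,0,0,0,0]'
cat > go.py <<'E'
# deltas (mm) in tool axes from the present TCP to world targets: python3 go.py x y z
import sys; from h import *
o=r.get_obs(); M=R.from_rotvec(o['orientation']).as_matrix()
print('tcp',o['tcp_pos'].round(4),'w',round(float(o['grip_width']),4),'F',o['contact_force'].round(1),'yaw_y',M[:,1].round(3))
print('tool mm',(1000*M.T@(np.array(list(map(float,sys.argv[1:4])))-o['tcp_pos'])).round(1))
E
python3 go.py .5155 -.3745 .066
```

```text
clock: 4.4
tcp_pos: [0.514, -0.3706, 0.2513]
orientation: [0.179, 1.564, -0.183]
contact_force: [-0.2, -0.4, -0.1]
grip_width: 0.0601
tcp [ 0.514  -0.3706  0.2513] w 0.0601 F [-0.2 -0.4 -0.1] yaw_y [ 0.229  0.974 -0.003]
tool mm [185.3  -2.9   2.4]
```

```bash
python3 -m pendant '[60,30,-3,2,0, 60,40,0,0,0, 60,40,0,0,0, 60,35,0,0,0, 60,18,0,0,0, 60,10,0,0,0, 60,10,0,0,0, 60,0,0,0,0, 20,0,0,0,0, 20,0,0,0,0, 20,0,0,0,0, 20,0,0,0,0, 20,0,0,0,0]' 60; python3 go.py .5155 -.3745 .066
```

```text
clock: 6.02
tcp_pos: [0.5169, -0.3738, 0.0703]
orientation: [0.174, 1.56, -0.182]
contact_force: [-1.9, -6.4, 3.2]
grip_width: 0.0307
tcp [ 0.5169 -0.3738  0.0703] w 0.0307 F [-1.9 -6.4  3.2] yaw_y [ 0.225  0.974 -0.005]
tool mm [ 4.3 -0.9 -1.2]
```

```bash
python3 -m pendant '[20,-12,0,0,0, 20,-15,0,0,0, 20,-20,0,0,0, 20,-20,0,0,0, 20,-20,0,0,0, 20,-20,0,0,0, 20,-20,0,0,0, 20,0,0,0,0]'; python3 go.py .464 -.003 .06
```

```text
clock: 7.02
tcp_pos: [0.5179, -0.3703, 0.1974]
orientation: [0.175, 1.56, -0.177]
contact_force: [-0.4, 0.8, -3.6]
grip_width: 0.0303
tcp [ 0.5179 -0.3703  0.1974] w 0.0303 F [-0.4  0.8 -3.6] yaw_y [ 0.223  0.975 -0.001]
tool mm [ 136.7  346.1 -134.8]
```

```bash
python3 -m pendant '[20,0,30,-12,0, 20,0,38,-15,0, 20,0,38,-15,0, 20,0,38,-15,0, 20,0,38,-15,0, 20,0,38,-15,0, 20,0,38,-15,0, 20,0,38,-15,0, 20,0,30,-12,0, 20,20,20,-6,0, 20,30,0,0,0, 20,30,0,0,0, 20,20,0,0,0, 20,0,0,0,0]'; python3 go.py .464 -.003 .0643
python3 - <<'E'
from h import *
im,d,W=cloud("side"); save(im,'s1.png',(200,150,420,330),3)
im,d,W=cloud("top"); save(im,'t1.png',(190,120,340,280),4)
E
```

```text
clock: 8.78
tcp_pos: [0.4607, -0.0025, 0.0938]
orientation: [0.176, 1.568, -0.178]
contact_force: [0.1, 0.9, -2.4]
grip_width: 0.0303
tcp [ 0.4607 -0.0025  0.0938] w 0.0303 F [ 0.1  0.9 -2.4] yaw_y [ 0.223  0.975 -0.002]
tool mm [29.5  0.3  3.4]
```

View pics/s1.png

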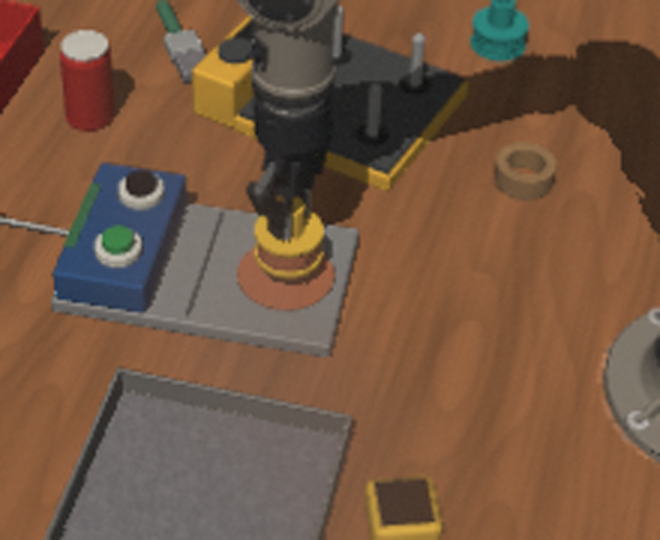

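The picture shows the yellow coil (290,245) held upright above the pad (287,275). I'll lower it to contact.

```bash
python3 -m pendant '[20,12,0,3,0, 20,8,0,0,0, 20,5,0,0,0, 20,3,0,0,0, 20,0,0,0,0]'; python3 go.py .464 -.003 .0643
```

```text
clock: 9.5
tcp_pos: [0.4652, -0.0031, 0.0671]
orientation: [0.176, 1.564, -0.177]
contact_force: [0.4, 0.2, -3.7]
grip_width: 0.0306
tcp [ 0.4652 -0.0031  0.0671] w 0.0306 F [ 0.4  0.2 -3.7] yaw_y [ 0.223  0.975 -0.   ]
tool mm [ 2.8 -0.2 -1.2]
```

```bash
python3 -m pendant '[20,1,0,0,0, 20,1,0,0,0, 20,1,0,0,0, 20,0,0,0,0]'; python3 -m pendant '[20,1,0,0,0, 20,0,0,0,0]'
```

```text
clock: 10.0
tcp_pos: [0.4654, -0.003, 0.0644]
orientation: [0.177, 1.563, -0.176]
contact_force: [0.2, 0.7, -2.6]
grip_width: 0.0303
clock: 10.25
tcp_pos: [0.4653, -0.0029, 0.0642]
orientation: [0.177, 1.564, -0.176]
contact_force: [-3.7, 0.6, 11.1]
grip_width: 0.0305
```

```bash
python3 -m pendant '[20,-0.5,0,0,0, 60,0,0,0,0, 60,0,0,0,0, 60,0,0,0,0, 60,0,0,0,0, 60,-20,0,0,0, 60,-40,0,0,0, 60,-50,0,0,0, 0,-10,0,0,0, 0,0,0,0,0]'
cat > chk.py <<'E'
import sys; from h import *
np.seterr(invalid='ignore')
col=sys.argv[1]; box=list(map(float,sys.argv[2:6])); b=float(sys.argv[6])
for cam in("top","side"):
    im,d,W=cloud(cam)
    for lo,hi in((b+.062,b+.08),(b+.025,b+.042)):
        m=hub(W,im,col,lo,hi,box)
        if m.sum()>5: print(cam,lo,circ(W,m))
E
python3 chk.py yellow .38 .54 -.09 .09 .024; python3 go.py .627 .0595 .10
```

```text
clock: 11.5
tcp_pos: [0.4655, -0.0029, 0.184]
orientation: [0.177, 1.563, -0.176]
contact_force: [0.8, 0.8, -0.2]
grip_width: 0.0242
side 0.086 (array([4.648e-01, 1.200e-03, 9.200e-02, 1.840e-02, 5.700e+01]), array([0.4632, 0.0033, 0.092 ]))
side 0.049 (array([ 4.632e-01, -6.000e-04,  5.930e-02,  3.880e-02,  2.090e+02]), array([0.4572, 0.01  , 0.0593]))
tcp [ 0.4644 -0.0031  0.1825] w 0.0095 F [-0.1 -0.1 -0.4] yaw_y [ 0.223  0.975 -0.001]
tool mm [ 82.2  97.3 144.8]
```

```bash
python3 -m pendant '[0,0,32,48,0, 0,0,32,48,0, 0,0,33,48,0, 0,40,0,0,0, 0,30,0,0,0, 0,10,0,0,0, 0,0,0,0,0]'; python3 go.py .627 .0595 .078; python3 chk.py yellow .38 .54 -.09 .09 .024
```

```text
clock: 12.48
tcp_pos: [0.6266, 0.0591, 0.1026]
orientation: [0.176, 1.566, -0.177]
contact_force: [0.7, 0.7, -0.7]
grip_width: 0.0001
tcp [0.6266 0.0591 0.1026] w 0.0001 F [ 0.7  0.7 -0.7] yaw_y [ 0.223  0.975 -0.001]
tool mm [24.6  0.5  0.4]
top 0.086 (array([ 4.651e-01, -3.700e-03,  9.330e-02,  1.610e-02,  8.200e+01]), array([ 0.4651, -0.0026,  0.0933]))
top 0.049 (array([ 4.655e-01, -3.200e-03,  5.860e-02,  3.630e-02,  4.960e+02]), array([ 0.4634, -0.0035,  0.0586]))
side 0.086 (array([ 4.638e-01, -1.200e-03,  9.220e-02,  1.780e-02,  5.500e+01]), array([0.4619, 0.0018, 0.0922]))
side 0.049 (array([4.615e-01, 0.000e+00, 5.930e-02, 3.840e-02, 2.080e+02]), array([0.4565, 0.0102, 0.0593]))
```

```bash
python3 -m pendant '[0,12,0,0,0, 0,6,0,0,0, 0,3,0,0,0, 0,2,0,0,0, 0,0,0,0,0]';python3 -m pendant '[0,1,0,0,0, 0,0,0,0,0]'; python3 -m pendant '[0,1,0,0,0, 0,0,0,0,0]'
```

```text
clock: 13.2
tcp_pos: [0.6271, 0.0595, 0.0809]
orientation: [0.177, 1.564, -0.176]
contact_force: [-1.7, 0.9, 3.5]
grip_width: 0.0001
clock: 13.45
tcp_pos: [0.6272, 0.0595, 0.0799]
orientation: [0.177, 1.564, -0.176]
contact_force: [-1.5, 0.9, 4.2]
grip_width: 0.0
clock: 13.7
tcp_pos: [0.6272, 0.0595, 0.0788]
orientation: [0.176, 1.564, -0.176]
contact_force: [-3.7, 1.1, 4.9]
grip_width: 0.0001
```

```bash
python3 -m pendant '[0,1,0,0,0, 0,0,0,0,0]'; python3 -m pendant '[0,1,0,0,0, 0,0,0,0,0, 0,0,0,0,0]'
```

```text
clock: 13.95
tcp_pos: [0.6272, 0.0595, 0.0781]
orientation: [0.177, 1.564, -0.176]
contact_force: [-4.1, 0.1, 8.0]
grip_width: -0.0002
clock: 14.32
tcp_pos: [0.6272, 0.0595, 0.078]
orientation: [0.177, 1.564, -0.176]
contact_force: [-6.5, -0.5, 13.8]
grip_width: -0.0005
```

```bash
python3 -m pendant '[0,-8,0,0,0, 0,-12,0,0,0, 0,-30,0,0,0, 60,-40,0,0,0, 60,-20,0,0,0, 60,0,0,0,0]'; python3 chk.py yellow .38 .54 -.09 .09 .024; python3 go.py .465 -.003 .0655
```

```text
clock: 15.08
tcp_pos: [0.6288, 0.0593, 0.1888]
orientation: [0.178, 1.559, -0.176]
contact_force: [0.2, 1.2, -0.5]
grip_width: 0.0543
top 0.086 (array([ 4.652e-01, -3.300e-03,  9.280e-02,  1.600e-02,  8.400e+01]), array([ 0.4653, -0.0028,  0.0928]))
top 0.049 (array([ 4.657e-01, -3.400e-03,  5.840e-02,  3.610e-02,  4.940e+02]), array([ 0.4636, -0.0035,  0.0584]))
side 0.086 (array([4.656e-01, 3.100e-03, 9.230e-02, 1.810e-02, 5.800e+01]), array([0.462 , 0.0061, 0.0923]))
side 0.049 (array([4.642e-01, 4.000e-04, 5.900e-02, 3.790e-02, 2.090e+02]), array([0.4572, 0.0099, 0.059 ]))
tcp [0.6271 0.0593 0.1861] w 0.0598 F [ 0.5  0.4 -0.2] yaw_y [ 0.223  0.975 -0.   ]
tool mm [ 120.7  -96.8 -144. ]
```

```bash
python3 -m pendant '[60,0,-32,-48,0, 60,0,-32,-48,0, 60,0,-33,-48,0, 60,30,0,0,0, 60,40,0,0,0, 60,30,0,0,0, 60,12,0,0,0, 60,8,0,0,0, 60,0,0,0,0, 20,0,0,0,0, 20,0,0,0,0, 20,0,0,0,0, 20,0,0,0,0, 20,-10,0,0,0, 20,-30,0,0,0, 20,-40,0,0,0, 20,-20,0,0,0, 20,0,0,0,0]'; python3 go.py .454 .355 .05
```

```text
clock: 17.42
tcp_pos: [0.4662, -0.0029, 0.1684]
orientation: [0.177, 1.56, -0.175]
contact_force: [-0.6, -0.1, -3.8]
grip_width: 0.0301
tcp [ 0.4662 -0.0029  0.1684] w 0.0301 F [-0.6 -0.1 -3.8] yaw_y [0.223 0.975 0.002]
tool mm [118.8 346.  -92.1]
```

```bash
python3 -m pendant '[20,0,26,-7,0, 20,0,40,-11,0, 20,0,40,-11,0, 20,0,40,-11,0, 20,0,40,-11,0, 20,0,40,-11,0, 20,0,40,-10,0, 20,0,40,-10,0, 20,0,40,-10,0, 20,20,0,0,0, 20,40,0,0,0, 20,30,0,0,0, 20,15,0,0,0, 20,6,0,0,0, 20,0,0,0,0]'; python3 go.py .454 .355 .047
```

```text
clock: 19.3
tcp_pos: [0.453, 0.3549, 0.056]
orientation: [0.177, 1.563, -0.176]
contact_force: [0.3, 0.0, -2.9]
grip_width: 0.0304
tcp [0.453  0.3549 0.056 ] w 0.0304 F [ 0.3  0.  -2.9] yaw_y [0.223 0.975 0.   ]
tool mm [9.  0.3 1. ]
```

```bash
python3 -m pendant '[20,5,0,0,0, 20,2,0,0,0, 20,1,0,0,0, 20,0,0,0,0]'; python3 -m pendant '[20,1,0,0,0, 20,0,0,0,0]';python3 -m pendant '[20,1,0,0,0, 20,0,0,0,0]'
```

```text
clock: 19.8
tcp_pos: [0.4529, 0.355, 0.0489]
orientation: [0.177, 1.563, -0.176]
contact_force: [-2.7, -0.9, 5.7]
grip_width: 0.0301
clock: 20.05
tcp_pos: [0.4529, 0.355, 0.0489]
orientation: [0.177, 1.563, -0.176]
contact_force: [-5.4, -3.7, 14.7]
grip_width: 0.0301
clock: 20.3
tcp_pos: [0.453, 0.355, 0.0488]
orientation: [0.178, 1.564, -0.176]
contact_force: [-7.8, -5.7, 24.6]
grip_width: 0.0298
```

Contact. I'll release and retreat, then check the tray and the blue coil.

```bash
python3 -m pendant '[20,-2,0,0,0, 60,-0.5,0,0,0, 60,0,0,0,0, 60,0,0,0,0, 60,0,0,0,0, 60,-20,0,0,0, 60,-40,0,0,0, 60,-50,0,0,0, 60,-40,0,0,0, 60,0,-40,10,0, 60,0,-60,15,0, 60,0,-60,15,0, 60,0,-60,15,0, 60,0,-60,15,0, 60,0,-60,15,0, 60,0,0,0,0]'; python3 chk.py yellow .34 .57 .19 .42 .005; echo; python3 chk.py blue .45 .62 -.33 -.2 .03; python3 go.py .5404 -.2668 .069
```

```text
clock: 22.3
tcp_pos: [0.4594, -0.0007, 0.1985]
orientation: [0.183, 1.563, -0.184]
contact_force: [0.2, 0.1, 0.0]
grip_width: 0.0598
top 0.067 (array([4.545e-01, 3.552e-01, 7.420e-02, 1.640e-02, 9.300e+01]), array([0.454 , 0.3568, 0.0742]))
top 0.030000000000000002 (array([4.540e-01, 3.561e-01, 3.990e-02, 3.710e-02, 4.620e+02]), array([0.4514, 0.3496, 0.0399]))
side 0.067 (array([4.507e-01, 3.578e-01, 7.330e-02, 1.680e-02, 8.100e+01]), array([0.4501, 0.3607, 0.0733]))
side 0.030000000000000002 (array([4.495e-01, 3.566e-01, 4.000e-02, 3.750e-02, 3.270e+02]), array([0.4432, 0.3675, 0.04  ]))

top 0.092 (array([ 5.412e-01, -2.675e-01,  9.920e-02,  1.620e-02,  8.300e+01]), array([ 0.5399, -0.2661,  0.0992]))
top 0.055 (array([ 5.407e-01, -2.682e-01,  6.480e-02,  3.650e-02,  4.530e+02]), array([ 0.5373, -0.2658,  0.0648]))
tcp [0.4599 0.0057 0.1982] w 0.0602 F [ 0.6 -0.5  0.2] yaw_y [0.221 0.975 0.   ]
tool mm [ 129.1 -248.   138.8]
```

```bash
python3 -m pendant '[60,0,-41,23,0, 60,0,-41,23,0, 60,0,-41,23,0, 60,0,-41,23,0, 60,0,-41,23,0, 60,0,-41,23,0, 60,0,0,0,0]'; python3 go.py .5406 -.2672 .070
```

```text
clock: 23.38
tcp_pos: [0.5402, -0.2687, 0.198]
orientation: [0.177, 1.563, -0.18]
contact_force: [0.1, 0.2, -0.6]
grip_width: 0.0599
tcp [ 0.5402 -0.2687  0.198 ] w 0.0599 F [ 0.1  0.2 -0.6] yaw_y [ 0.225  0.974 -0.002]
tool mm [128.    1.8  -0. ]
```

```bash
python3 -m pendant '[60,30,2,0,0, 60,40,0,0,0, 60,30,0,0,0, 60,18,0,0,0, 60,9,0,0,0, 60,0,0,0,0, 20,0,0,0,0, 20,0,0,0,0, 20,0,0,0,0, 20,0,0,0,0, 20,0,0,0,0]'; python3 -m pendant '[20,-12,0,0,0, 20,-15,0,0,0, 20,-20,0,0,0, 20,-20,0,0,0, 20,-20,0,0,0, 20,-20,0,0,0, 20,-20,0,0,0, 20,0,0,0,0]'; python3 go.py .465 -.003 .064
```

```text
clock: 24.75
tcp_pos: [0.5406, -0.2666, 0.073]
orientation: [0.176, 1.56, -0.18]
contact_force: [-1.4, -3.9, 6.1]
grip_width: 0.0295
clock: 25.75
tcp_pos: [0.5407, -0.2641, 0.1995]
orientation: [0.176, 1.561, -0.176]
contact_force: [0.1, 0.6, -3.5]
grip_width: 0.0299
tcp [ 0.5407 -0.2641  0.1995] w 0.0299 F [ 0.1  0.6 -3.5] yaw_y [0.222 0.975 0.001]
tool mm [ 135.4  237.6 -132.2]
```

```bash
python3 -m pendant '[20,0,25,-14,0, 20,0,40,-22,0, 20,0,40,-22,0, 20,0,40,-22,0, 20,0,40,-22,0, 20,0,30,-17,0, 20,0,23,-13,0, 20,20,0,0,0, 20,40,0,0,0, 20,35,0,0,0, 20,18,0,0,0, 20,9,0,0,0, 20,0,0,0,0]'; python3 go.py .465 -.003 .067
```

```text
clock: 27.38
tcp_pos: [0.4638, -0.0028, 0.0758]
orientation: [0.176, 1.565, -0.177]
contact_force: [0.3, 0.3, -2.7]
grip_width: 0.0295
tcp [ 0.4638 -0.0028  0.0758] w 0.0295 F [ 0.3  0.3 -2.7] yaw_y [ 0.223  0.975 -0.001]
tool mm [8.8 0.1 1.2]
```

```bash
python3 -m pendant '[20,5,0,0,0, 20,2,0,0,0, 20,1,0,0,0, 20,0,0,0,0]'; python3 -m pendant '[20,1,0,0,0, 20,0,0,0,0]';python3 -m pendant '[20,1,0,0,0, 20,0,0,0,0]'
```

```text
clock: 27.88
tcp_pos: [0.4644, -0.0028, 0.0684]
orientation: [0.177, 1.563, -0.176]
contact_force: [-0.2, 0.8, -3.0]
grip_width: 0.0301
clock: 28.12
tcp_pos: [0.4643, -0.0028, 0.0673]
orientation: [0.177, 1.564, -0.176]
contact_force: [0.3, -0.4, -2.4]
grip_width: 0.03
clock: 28.38
tcp_pos: [0.4644, -0.0027, 0.0669]
orientation: [0.177, 1.564, -0.176]
contact_force: [-3.6, 0.6, 8.4]
grip_width: 0.0298
```

```bash
python3 -m pendant '[20,0,0,0,0, 60,0,0,0,0, 60,0,0,0,0, 60,0,0,0,0, 60,0,0,0,0, 60,-20,0,0,0, 60,-40,0,0,0, 60,-50,0,0,0, 0,-10,0,0,0, 0,0,32,48,0, 0,0,32,48,0, 0,0,33,48,0, 0,40,0,0,0, 0,30,0,0,0, 0,10,0,0,0, 0,0,0,0,0]'; python3 go.py .627 .0595 .078; python3 chk.py blue .38 .54 -.09 .09 .024
```

```text
clock: 30.38
tcp_pos: [0.6259, 0.0595, 0.1057]
orientation: [0.176, 1.565, -0.177]
contact_force: [0.6, -0.6, 0.7]
grip_width: 0.0002
tcp [0.6259 0.0595 0.1057] w 0.0002 F [ 0.6 -0.6  0.7] yaw_y [ 0.223  0.975 -0.001]
tool mm [27.7  0.3  1.1]
top 0.086 (array([ 4.653e-01, -3.500e-03,  9.370e-02,  1.610e-02,  8.300e+01]), array([ 0.465 , -0.0029,  0.0937]))
top 0.049 (array([ 4.655e-01, -3.100e-03,  5.840e-02,  3.570e-02,  4.690e+02]), array([ 0.4634, -0.0035,  0.0584]))
side 0.086 (array([4.622e-01, 1.000e-04, 9.260e-02, 1.800e-02, 5.300e+01]), array([0.4627, 0.0043, 0.0926]))
side 0.049 (array([ 4.628e-01, -1.200e-03,  5.900e-02,  3.840e-02,  1.970e+02]), array([0.4578, 0.0103, 0.059 ]))
```

```bash
python3 -m pendant '[0,14,0,0,0, 0,6,0,0,0, 0,3,0,0,0, 0,2,0,0,0, 0,2,0,0,0, 0,1,0,0,0, 0,0,0,0,0]';python3 -m pendant '[0,1,0,0,0, 0,0,0,0,0]'
```

```text
clock: 31.35
tcp_pos: [0.626, 0.0597, 0.0783]
orientation: [0.177, 1.564, -0.176]
contact_force: [-4.7, 1.0, 4.8]
grip_width: 0.0
clock: 31.6
tcp_pos: [0.6262, 0.0597, 0.0781]
orientation: [0.177, 1.564, -0.176]
contact_force: [-6.7, 0.7, 11.3]
grip_width: -0.0
```

```bash
python3 -m pendant '[0,0.5,0,0,0, 0,0,0,0,0, 0,-8,0,0,0, 0,-12,0,0,0, 0,-30,0,0,0, 60,-40,0,0,0, 60,-20,0,0,0, 60,0,0,0,0]'; python3 chk.py blue .38 .54 -.09 .09 .024; python3 go.py .465 -.003 .067; python3 chk.py yellow .34 .57 .19 .42 .005
```

```text
clock: 32.6
tcp_pos: [0.628, 0.0595, 0.1889]
orientation: [0.178, 1.559, -0.176]
contact_force: [0.0, -0.1, 0.2]
grip_width: 0.0544
top 0.086 (array([ 4.653e-01, -3.500e-03,  9.330e-02,  1.590e-02,  8.300e+01]), array([ 0.4651, -0.0028,  0.0933]))
top 0.049 (array([ 4.655e-01, -2.900e-03,  5.850e-02,  3.560e-02,  4.710e+02]), array([ 0.4636, -0.0034,  0.0585]))
side 0.086 (array([4.636e-01, 1.300e-03, 9.270e-02, 1.880e-02, 5.600e+01]), array([0.4628, 0.0049, 0.0927]))
side 0.049 (array([4.639e-01, 9.000e-04, 5.870e-02, 3.870e-02, 1.990e+02]), array([0.4577, 0.0102, 0.0587]))
tcp [0.6262 0.0596 0.1863] w 0.06 F [-0.3  0.3  0.1] yaw_y [ 0.223  0.975 -0.   ]
tool mm [ 119.3  -97.  -143.1]
top 0.067 (array([4.541e-01, 3.553e-01, 7.430e-02, 1.640e-02, 9.300e+01]), array([0.4542, 0.3547, 0.0743]))
top 0.030000000000000002 (array([4.557e-01, 3.560e-01, 4.000e-02, 3.730e-02, 4.610e+02]), array([0.451 , 0.3497, 0.04  ]))
side 0.067 (array([4.497e-01, 3.584e-01, 7.370e-02, 1.640e-02, 7.800e+01]), array([0.4503, 0.3599, 0.0737]))
side 0.030000000000000002 (array([4.498e-01, 3.569e-01, 4.040e-02, 3.780e-02, 3.300e+02]), array([0.4427, 0.368 , 0.0404]))
```

```bash
python3 -m pendant '[60,0,-32,-48,0, 60,0,-32,-48,0, 60,0,-33,-47,0, 60,30,0,0,0, 60,40,0,0,0, 60,30,0,0,0, 60,12,0,0,0, 60,7,0,0,0, 60,0,0,0,0, 20,0,0,0,0, 20,0,0,0,0, 20,0,0,0,0, 20,0,0,0,0, 20,-10,0,0,0, 20,-30,0,0,0, 20,-40,0,0,0, 20,-20,0,0,0, 20,0,0,0,0]'; python3 go.py .454 .255 .05
```

```text
clock: 35.05
tcp_pos: [0.4663, -0.0029, 0.1694]
orientation: [0.178, 1.56, -0.175]
contact_force: [0.2, 0.5, -1.3]
grip_width: 0.0296
tcp [ 0.4663 -0.0029  0.1694] w 0.0296 F [ 0.2  0.5 -1.3] yaw_y [0.223 0.975 0.002]
tool mm [119.7 248.4 -69.9]
```

```bash
python3 -m pendant '[20,0,28,-8,0, 20,0,40,-11,0, 20,0,40,-11,0, 20,0,40,-11,0, 20,0,40,-11,0, 20,0,35,-10,0, 20,0,25,-8,0, 20,20,0,0,0, 20,40,0,0,0, 20,30,0,0,0, 20,15,0,0,0, 20,5,0,0,0, 20,0,0,0,0]'; python3 go.py .454 .255 .049;  python3 chk.py blue .34 .57 .16 .32 .02
```

```text
clock: 36.67
tcp_pos: [0.4525, 0.2542, 0.058]
orientation: [0.177, 1.564, -0.177]
contact_force: [0.3, -0.8, -2.9]
grip_width: 0.0298
tcp [0.4525 0.2542 0.058 ] w 0.0298 F [ 0.3 -0.8 -2.9] yaw_y [ 0.223  0.975 -0.   ]
tool mm [9.  1.1 1.3]
top 0.045 (array([4.534e-01, 2.536e-01, 4.800e-02, 3.600e-02, 1.760e+02]), array([0.4335, 0.2444, 0.048 ]))
side 0.082 (array([0.4392, 0.26  , 0.0847, 0.007 , 6.    ]), array([0.4377, 0.2655, 0.0847]))
side 0.045 (array([4.494e-01, 2.602e-01, 4.850e-02, 3.650e-02, 1.880e+02]), array([0.4393, 0.2711, 0.0485]))
```

Held well: the flange is at z 0.048, about 8 mm above the seated height.

```bash
python3 -m pendant '[20,4,0,0,0, 20,2,0,0,0, 20,1,0,0,0, 20,0,0,0,0]'; python3 -m pendant '[20,1,0,0,0, 20,0,0,0,0]';python3 -m pendant '[20,0.5,0,0,0, 20,0,0,0,0]'
```

```text
clock: 37.28
tcp_pos: [0.4524, 0.2543, 0.0508]
orientation: [0.177, 1.563, -0.177]
contact_force: [-0.7, -2.0, -3.1]
grip_width: 0.03
clock: 37.52
tcp_pos: [0.4524, 0.2543, 0.0499]
orientation: [0.177, 1.564, -0.176]
contact_force: [-1.3, -2.1, 0.7]
grip_width: 0.0298
clock: 37.78
tcp_pos: [0.4524, 0.2543, 0.0498]
orientation: [0.177, 1.564, -0.176]
contact_force: [-3.3, -2.7, 7.9]
grip_width: 0.0298
```

```bash
python3 -m pendant '[20,0,0,0,0, 60,0,0,0,0, 60,0,0,0,0, 60,0,0,0,0, 60,0,0,0,0, 60,-20,0,0,0, 60,-40,0,0,0, 60,-50,0,0,0, 0,-30,0,0,0, 0,0,-34,35,0, 0,0,-34,35,0, 0,0,-34,35,0, 0,0,-34,35,0, 0,0,-34,35,0, 0,0,-34,35,0, 0,0,-33,33,0, 0,0,0,0,0]'; python3 go.py .6365 -.031 .103; python3 chk.py blue .34 .57 .16 .32 .005;python3 chk.py yellow .34 .57 .19 .42 .005
python3 -c "
from h import *
im,d,W=cloud('top'); save(im,'t2.png',s=1.4)"
```

```text
clock: 39.9
tcp_pos: [0.6374, -0.036, 0.1893]
orientation: [0.179, 1.562, -0.184]
contact_force: [0.2, -0.4, 0.4]
grip_width: -0.0
tcp [ 0.6374 -0.036   0.1893] w -0.0 F [ 0.2 -0.4  0.4] yaw_y [ 0.229  0.973 -0.002]
tool mm [86.2  4.8 -2.1]
top 0.067 (array([4.539e-01, 2.543e-01, 7.410e-02, 1.630e-02, 9.000e+01]), array([0.4543, 0.255 , 0.0741]))
top 0.030000000000000002 (array([4.532e-01, 2.545e-01, 3.990e-02, 3.660e-02, 4.530e+02]), array([0.4513, 0.251 , 0.0399]))
side 0.067 (array([4.518e-01, 2.592e-01, 7.300e-02, 1.760e-02, 5.200e+01]), array([0.4496, 0.2621, 0.073 ]))
side 0.030000000000000002 (array([4.503e-01, 2.576e-01, 3.950e-02, 3.730e-02, 2.400e+02]), array([0.4461, 0.2682, 0.0395]))
top 0.067 (array([4.902e-01, 3.173e-01, 7.420e-02, 1.610e-02, 8.900e+01]), array([0.4902, 0.3163, 0.0742]))
top 0.030000000000000002 (array([4.899e-01, 3.165e-01, 4.020e-02, 3.650e-02, 4.430e+02]), array([0.4862, 0.3125, 0.0402]))
side 0.067 (array([4.859e-01, 3.191e-01, 7.290e-02, 1.770e-02, 7.500e+01]), array([0.4839, 0.3204, 0.0729]))
side 0.030000000000000002 (array([4.881e-01, 3.180e-01, 3.950e-02, 3.800e-02, 2.950e+02]), array([0.4776, 0.3298, 0.0395]))
```

View pics/t2.png

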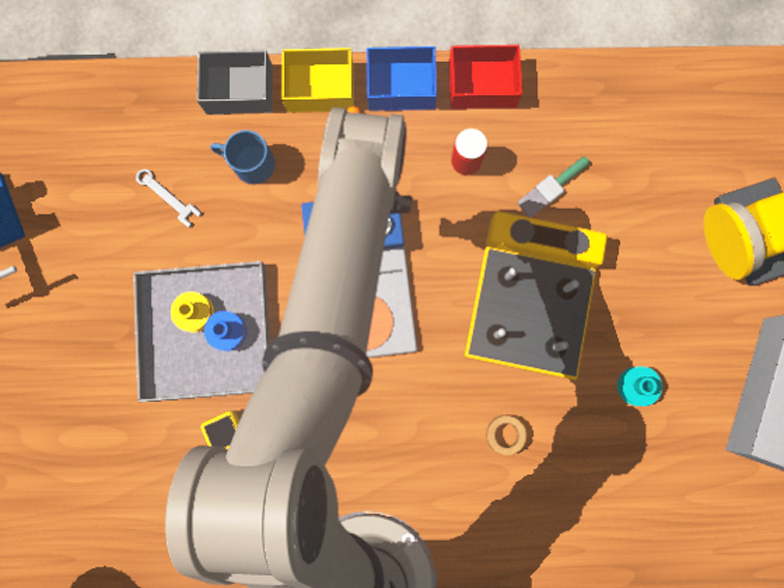

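The picture shows both coils in the tray, yellow (190,311) and blue (225,330). Yellow was knocked aside, but it still stands flat and well inside the limits. Next is the black button.

```bash
python3 -m pendant '[0,20,5,-2,0, 0,35,0,0,0, 0,25,0,0,0, 0,6,0,0,0, 0,0,0,0,0]'; python3 go.py .6365 -.031 .078
```

```text
clock: 40.78
tcp_pos: [0.6357, -0.0249, 0.1037]
orientation: [0.176, 1.564, -0.176]
contact_force: [0.5, -0.2, 1.2]
grip_width: -0.0002
tcp [ 0.6357 -0.0249  0.1037] w -0.0002 F [ 0.5 -0.2  1.2] yaw_y [0.222 0.975 0.   ]
tool mm [25.7 -5.7  2.2]
```

```bash
python3 -m pendant '[0,12,-6,2,0, 0,6,0,0,0, 0,3,0,0,0, 0,2,0,0,0, 0,2,0,0,0, 0,0,0,0,0]';python3 -m pendant '[0,1,0,0,0, 0,0,0,0,0]'; python3 -m pendant '[0,0.5,0,0,0, 0,0.5,0,0,0, 0,0,0,0,0]'
```

```text
clock: 41.52
tcp_pos: [0.6362, -0.0326, 0.0785]
orientation: [0.176, 1.563, -0.177]
contact_force: [-0.9, -3.3, 4.4]
grip_width: 0.0002
clock: 41.78
tcp_pos: [0.6363, -0.0324, 0.0781]
orientation: [0.177, 1.563, -0.177]
contact_force: [-3.4, -3.5, 8.3]
grip_width: 0.0004
clock: 42.15
tcp_pos: [0.6363, -0.0325, 0.078]
orientation: [0.177, 1.563, -0.177]
contact_force: [-7.3, -2.8, 15.8]
grip_width: 0.0001
```

```bash
python3 -m pendant '[0,-8,0,0,0, 0,-12,0,0,0, 0,-30,0,0,0, 0,-40,0,0,0, 0,-40,0,0,0, 0,0,-40,0,0, 0,0,-50,0,0, 0,0,-40,0,0, 0,0,0,0,0, 0,0,0,0,0]'; python3 chk.py blue .34 .57 .16 .32 .005;python3 chk.py yellow .34 .57 .19 .42 .005
python3 - <<'E'
from h import *
np.seterr(invalid='ignore')
for cam in('top','side'):
  im,d,W=cloud(cam); save(im,cam+'9.png',s=1.3)
  for c in((.627,.0595),(.6365,-.031)):
    m=np.hypot(W[...,0]-c[0],W[...,1]-c[1])<.012; print(cam,c,m.sum(),np.nanmedian(W[m],0).round(4))
E
```

```text
clock: 43.4
tcp_pos: [0.6076, -0.1571, 0.2063]
orientation: [0.177, 1.564, -0.175]
contact_force: [0.9, -0.3, -0.6]
grip_width: 0.0001
top 0.067 (array([4.538e-01, 2.549e-01, 7.430e-02, 1.590e-02, 8.800e+01]), array([0.4546, 0.2558, 0.0743]))
top 0.030000000000000002 (array([4.534e-01, 2.546e-01, 3.990e-02, 3.600e-02, 4.560e+02]), array([0.4517, 0.2511, 0.0399]))
side 0.067 (array([4.492e-01, 2.572e-01, 7.360e-02, 1.610e-02, 5.000e+01]), array([0.4498, 0.2608, 0.0736]))
side 0.030000000000000002 (array([4.503e-01, 2.572e-01, 3.880e-02, 3.610e-02, 2.450e+02]), array([0.4451, 0.2674, 0.0388]))
top 0.067 (array([4.892e-01, 3.166e-01, 7.450e-02, 1.690e-02, 8.900e+01]), array([0.4904, 0.3169, 0.0745]))
top 0.030000000000000002 (array([4.894e-01, 3.164e-01, 3.950e-02, 3.630e-02, 4.440e+02]), array([0.4859, 0.3118, 0.0395]))
side 0.067 (array([4.876e-01, 3.202e-01, 7.210e-02, 1.850e-02, 8.000e+01]), array([0.4838, 0.3203, 0.0721]))
side 0.030000000000000002 (array([4.851e-01, 3.182e-01, 3.950e-02, 3.750e-02, 2.980e+02]), array([0.4765, 0.3288, 0.0395]))
top (0.627, 0.0595) 66 [0.6269 0.0588 0.0853]
top (0.6365, -0.031) 70 [ 0.637  -0.032   0.0845]
side (0.627, 0.0595) 30 [0.6261 0.0587 0.0845]
side (0.6365, -0.031) 26 [ 0.6353 -0.0306  0.0845]
```

View pics/side9.png

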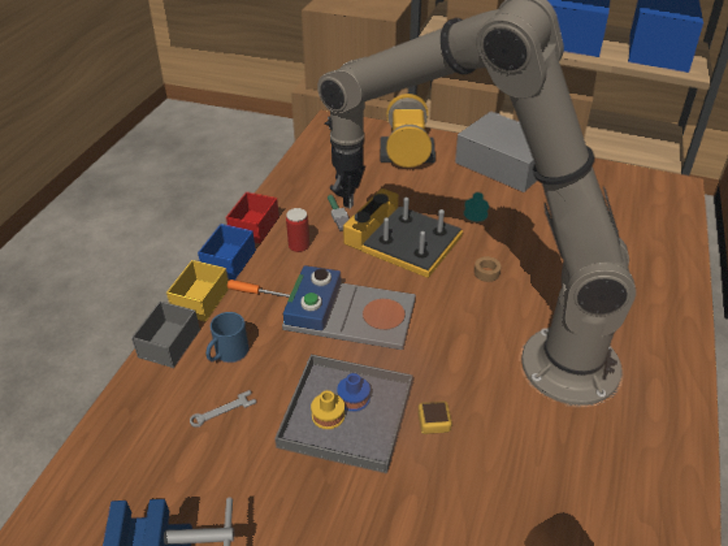

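The picture shows both coils standing in the tray, yellow (327,409) and blue (353,391). Both buttons, (320,277) and (311,300), are up, the arm is clear and the tools haven't moved.

```bash
python3 -c "
from bench import r
print(r.hand_in())"
```

```text
the job is handed in; nothing more can be done
None
```

The job is finished and handed in at about 43.5 s. No verdict came back.

**What I did:** Only the yellow and blue coils were there. I tested yellow first, then blue. Each stood released on the copper pad, about 2 mm from its centre, while I pressed the green button to its stop. I then stood each one in the tray and pressed the black button to its stop.

**Last checks:**
- **Coils:** both stand flat in the tray, with the top flange about 35 mm above the floor. Blue's axis is about (0, −50) mm from the tray centre in x, y, and yellow's about (+35, +12) mm.
- **Buttons and arm:** both button tops read about 85 mm, so they are up, and the arm is clear of everything.
- **Tools and other things:** they look unmoved in the pictures; I didn't measure them.

**What disagreed:** yellow was knocked about 5 cm inside the tray after I placed it. It stayed upright and inside the limits, so I left it. The side camera read positions 2 to 5 mm off from the top camera, well inside the tolerances. No check failed.

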